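# Open the board tester and wedge up its carrier

## Task

Raise the board tester's stiff lid by its grab bar to about 70 degrees from closed and let go, so that it stays up by itself. Then take the ramp-shaped wedge by its handle and, keeping its foot flat on the bench, push its thin end squarely under the middle of the board carrier's front edge until that edge has just lifted off the base, by about 4 mm. Finish while still gripping the wedge there, with the wedge alone carrying the edge, and leave the other things on the bench where they are.

Things in the scene. Friction and masses are not known exactly. Their poses are not given: they have to be found in the camera images.
- tester: Grey clamshell board tester, 220 wide, 195 deep, 58 mm high shut, fixed; yaw up to 0.2 rad. Origin on the bench below the middle of the carrier's front edge; x into the tester, y left, z up. Side walls 25 thick, 40 high at y +-85 to +-110, x 0 to 195. Carrier rests on 12 mm ledges at y +-70 to +-85; between them the front is open to the bench, and free under the carrier from x 0 to 165.
- lid (a joint): Lid angle, rad: 0 shut (level), 1.57 upright, limit 1.9; starts ajar at 0.05 to 0.35. Hinge line parallel to tester y through tester x 180, z 50 mm. The stiff hinge keeps the lid where it is left; raising it takes 4 to 8 N at the bar. Grey panel 155 deep, 215 wide, 16 mm thick, display on its inner face, 0.45 kg.
- lid_bar (a point): Middle of the lid's steel grab bar: round, 12 mm diameter, 110 mm long, parallel to tester y, 200 mm from the hinge line in the lid's mid-plane; 45 mm from its axis to the panel's edge; 10 mm posts at its ends. Pinch it from above, one finger before and one behind; it turns between the fingers as the lid rises. Lid shut: 50 mm above the bench at tester x -20.
- carrier: Aluminium board carrier in the tester: plate 157 deep, 150 wide, 6 mm thick, circuit board clamped on top, about 0.6 kg, hinged at its rear. Origin on that hinge line, parallel to tester y at tester x 160, z 15 mm; axes as the tester's when down. It falls back by its weight; its front edge weighs about 3 N.
- carrier_lip (a point): Middle of the underside of the carrier's front edge (rounded, 3 mm radius). Carrier down: 12 mm above the bench at tester x 0; its rise above that is the lift.
- wedge: Loose white plastic lifting wedge, about 0.11 kg, left or right of the tester, thin end away from the robot, yaw up to 0.4 rad. Origin on its underside below the handle's centre; x to the thin end, z up. Handle: upright block, x -20 to 20, 20 wide, 52 mm high. Foot: ramp 36 wide, from 22 mm high at x 20 straight down to a blunt end 4 mm high at x 80.
- wedge_tip (a point): Middle of the wedge's thin end, on its underside (wedge x 80 mm). The ramp rises 3 mm in 10. Flat on the bench and square, it meets the carrier's edge with this point about 26 mm past the edge (wedge origin 54 mm before it), and has lifted it 4 mm at about 40 mm past. Pushing takes about 3 to 10 N.
- spacer: Bystander: a flat spacer with the same white handle as the wedge, but its foot is a short level plate, 40 long (x 20 to 60), 56 wide, 9 mm high, no ramp. Loose; same origin and axes. It lies on the other side of the tester.
- phone: Bystander: opened phone, 148 x 72 x 9 mm, loose. Origin under its centre.
- jar: Bystander: small jar with a white cap, 48 mm diameter, 50 mm high, loose. Origin under its centre.
- screwdriver: Bystander: screwdriver, 160 mm long, loose. Lies along its x axis.
- dish: Bystander: shallow clear dish, 84 mm diameter, 22 mm high, loose. Origin under its centre.
- tweezers: Bystander: steel tweezers, 120 mm long along x, 6 mm high, loose. Origin under the centre.
- reel: Bystander: wire reel standing on its flange, 56 mm diameter, 35 mm high, loose. Origin under its centre.
Things that resemble listed ones, but are neither listed nor needed, are in the scene too. Leave any brown or yellow look-alike of the wedge alone.

How it is judged:
On the way:
1. the lid stands still at 60 to 80 degrees, out of the robot's fingers, with the carrier still down (value of joint lid between 1.047 and 1.396 rad and velocity of joint lid between -0.05 and 0.05 rad/s and z of carrier_lip in the frame of tester below 0.0135 m and distance between the grasp point and lid_bar above 0.06 m), for 0.3 s.
At the end, for the whole second after the job is handed in: Lid at 60 to 80 degrees by itself; carrier edge lifted 2 to 7 mm by the wedge alone (over 1 N, no touch of robot or spacer); wedge flat on the bench (6 mm, 0.1 rad), square within 0.35 rad, within 45 mm of the middle, at rest and held by the fingers (over 2 N) (value of joint lid between 1.047 and 1.396 rad and z of carrier_lip in the frame of tester between 0.014 and 0.019 m and contact force between wedge and carrier above 1 N and contact force between the fingers and wedge above 2 N and contact force between each of the fingers, the arm and carrier below 0.5 N and contact force between spacer and carrier below 0.2 N and height (world z) of wedge below 0.006 m and angle between wedge's own z axis and vertical below 0.1 rad and angle between the x axis of wedge and the x axis of tester, either way round below 0.35 rad and y of wedge in the frame of tester between -0.045 and 0.045 m and linear speed of wedge below 0.02 m/s); the arm keeps its last pose, push and grip.
It fails at once if a bystander is moved by more than 3 cm (distance of any of spacer, phone, jar, screwdriver, dish, tweezers, reel from where it was at the start of the episode above 0.03 m).
It also fails if it takes over 61 s, if anything falls off the work surface, if the arm or the gripper's body presses on something with over 40 N, if the wrist force passes 120 N, or if a joint passes its speed limit or range.

## Robot

A 7-joint arm with a two-finger parallel gripper is mounted at the origin on the work surface. World frame = base frame: x ahead of the robot, y to its left, z up, the work surface at z = 0. Lengths are in m, angles in rad, forces in N, time in s.
With the tool pointing down it reaches from about 0.375 to 0.925 m from the base axis. Payload 3.1 kg.
Tool frame: the origin (TCP) lies on the front face of the gripper's body, between the roots of the fingers; the fingertips stand 73 mm ahead of it and the grasp point (between the pads) lies 54 mm ahead of it; z points along the fingers, y is the line along which they close (so a half turn about z gives the same grasp; the last joint's range is limited). The gripper opens to 85 mm and grips with 20 to 120 N. Pads are 22 mm wide; open, the fingers measure 114 mm over their backs; the gripper's body (76 mm by 85 mm) begins 54 mm behind the grasp point. The pads swing forward as they close: fully open they stand 13 mm farther back than shut.
Start: joints at [1.12, 0.383, 0.044, 1.598, -0.018, 1.161, -0.05], TCP at [0.225, -0.61, 0.304] pointing down, gripper open.
Joint ranges: [-2.61, 2.61], [-0.41, 2.15], [-1.48, 1.57], [0, 2.5], [-1.57, 4.71], [0.05, 1.97], [-2.85, 2.85]. Speed limits (rad/s): [2.79, 2.79, 3.14, 3.14, 3.14, 3.14, 3.14].

## Interface

Orientations are given as a unit quaternion [x, y, z, w].
In Python, from rig import arm gives the robot as it stands.
- The arm moves only by the tool carry_out, never from a script. Its argument "increments" is a list of rows, each an object of numbers: "grip": the finger opening in m, from 0 to 0.0854; "dx", "dy", "dz": the shift along the tool's x, y, z in m; "rx", "ry", "rz": the turn, a rotation vector about the tool's x, y, z in degrees. In form: [{"grip": .., "dx": .., "dy": .., "dz": .., "rx": .., "ry": .., "rz": ..}, ...]. A call has 1 to 20 rows; each row shifts and turns the commanded pose from where the row before left it, along the tool's axes as they then stand; what a row does not reach is not made up. A row lasts 1/8 s, in which the tool goes at most 62.5 mm and 10.7 degrees, less where a joint would pass 70% of its speed; a pose out of reach is approached as far as the arm can. A call is refused whole if a number of a shift passes 0.0625 or a number of a turn 10.7, either way. A call with a gripper value outside its range is refused whole. The fingers move at their own pace and stop on an object; the grip force is fixed at half the most. Time passes only in rows, so rows that do not move let the fingers close. It gives the time, the measured TCP pose, the force, the opening and the grip force at its end, in the units of the state.
- arm.observe(): the state, without advancing time (a new reading comes with each control period).
- arm.read_camera(name): name is "scene" or "side" or "wrist"; returns a dict with "frame" (384x512x3 uint8, red, green, blue), "camera_matrix" (3x3 intrinsics, pixels), "R" (3x3) and "t" (3): a world point X has camera coordinates R X + t; the wrist camera has in their place "mount" (4x4, takes a point from camera to tool coordinates, whose origin is the TCP and whose axes are the flange's). Camera axes: x right, y down, z forward; pixel columns grow to the right and rows downward; lengths in m; the calibration is good to about 2 mm. A picture is of the moment at which its call begins: read the wrist's pose just before it. There is no depth.
- arm.finish_job(): hands the job in; it is judged then, once.
The state is a dict: "clock": time; "q": joint angles; "joint_vel": joint speeds; "joint_efforts": joint torques, N m; "position": TCP position; "tcp_rot": TCP orientation; "force": force on the tool from outside, world axes, zero at the start; "ft_torque": the same for the moment, N m; "finger_gap": opening from 0.0 (shut) to 1.0 (fully open); "grip_force": force on a finger pad.
Only numpy, scipy, OpenCV 4.12 (cv2) and the standard library are available. Lean on these libraries where they do the work, as an engineer would, in place of code of your own. Each camera call takes 0.05 s, during which the arm holds its last target. There are 200 camera calls.

## Working session

There is one attempt and no reset: what is moved stays moved. The work goes in short steps, Python scripts to look and compute and a tool call to move; the robot and the scene stay as the last step left them, time stands still between calls to the robot, and variables do not carry over. Pictures are saved under pics/ and viewed, at most 10 in all, crops included, and the job is handed in when it is done.

Besides the shell and the picture viewer there is one more tool, called after ">>>" as name([rows], argument=value, ...), one row to a line, values as JSON. carry_out: Moves the arm, as the interface text tells. Its arguments: {"type":"object","properties":{"increments":{"type":"array","items":{"type":"object","properties":{"grip":{"type":"number"},"dx":{"type":"number"},"dy":{"type":"number"},"dz":{"type":"number"},"rx":{"type":"number"},"ry":{"type":"number"},"rz":{"type":"number"}}}}},"required":["increments"]}

```bash
ls; mkdir -p pics; python3 - <<'E'
from rig import arm
import cv2,numpy as np,pickle
s=arm.observe();print({k:np.round(v,3) for k,v in s.items()})
d={}
for n in("scene","side","wrist"):
    c=arm.read_camera(n);d[n]=c;cv2.imwrite(f"pics/{n}0.png",c["frame"][:,:,::-1])
pickle.dump(d,open("c0.pkl","wb"))
a=np.hstack([d["scene"]["frame"],d["side"]["frame"]])[:,:,::-1]
for n in d:print(n,{k:np.round(v,3).tolist() for k,v in d[n].items() if k!="frame"})
E
```

```text
pics
{'clock': np.float64(0.0), 'q': array([ 1.12 ,  0.384,  0.044,  1.6  , -0.018,  1.161, -0.05 ]), 'joint_vel': array([-0.001, -0.001,  0.   ,  0.001, -0.001,  0.001,  0.001]), 'joint_efforts': array([ 0.0000e+00, -4.3346e+01,  1.0250e+00, -2.4952e+01,  1.1000e-02,
        1.1000e-02, -0.0000e+00]), 'position': array([ 0.224, -0.609,  0.302]), 'tcp_rot': array([ 0.984,  0.176, -0.   , -0.001]), 'force': array([-0.066,  0.171,  0.69 ]), 'ft_torque': array([ 0.001, -0.007,  0.006]), 'grip_force': np.float64(0.0), 'finger_gap': np.float64(1.0)}
scene {'camera_matrix': [[366.293, 0.0, 254.198], [0.0, 366.293, 186.179], [0.0, 0.0, 1.0]], 'R': [[0.009, 1.0, -0.02], [0.667, -0.021, -0.745], [-0.745, -0.007, -0.667]], 't': [-0.006, -0.337, 1.619]}
side {'camera_matrix': [[498.108, 0.0, 250.034], [0.0, 498.108, 195.475], [0.0, 0.0, 1.0]], 'R': [[0.997, -0.068, 0.02], [-0.026, -0.617, -0.787], [0.066, 0.784, -0.617]], 't': [-0.573, 0.066, 1.565]}
wrist {'camera_matrix': [[278.639, 0.0, 258.111], [0.0, 278.639, 198.802], [0.0, 0.0, 1.0]], 'mount': [[0.001, -0.957, -0.29, 0.074], [1.0, 0.001, 0.0, -0.0], [0.0, -0.29, 0.957, -0.07], [0.0, 0.0, 0.0, 1.0]]}
```

View pics/scene0.png

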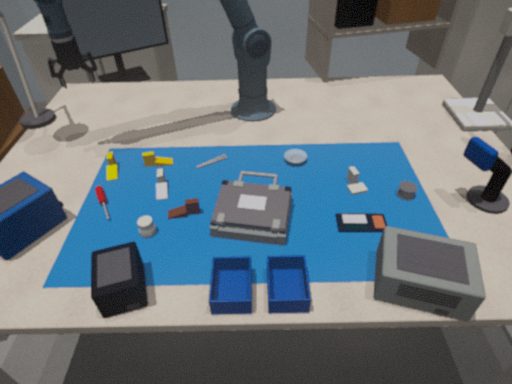

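View pics/side0.png

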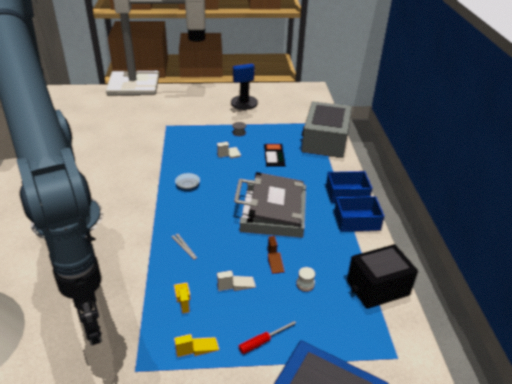

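Scene view: the tester is at (253,208), with its bar at about (258,175). The possible wedges are white (162,185), white (354,180), yellow (112,167), yellow (157,160) and brown (185,210). By the description, the wedge is the white one at (162,185), which has a long narrow foot. The one at (354,180) has a short wide foot, so it is the spacer. I'll check this in one crop.

```bash
cat > h.py <<'E'
import numpy as np,cv2,pickle
def ray(c,p):
    K,R,t=c["camera_matrix"],c["R"],c["t"]
    return -R.T@t, R.T@np.linalg.inv(K)@np.array([p[0],p[1],1.])
def plane(c,p,z):
    o,d=ray(c,p);return o+d*(z-o[2])/d[2]
def tri(c1,p1,c2,p2):
    A=[];b=[]
    for c,p in((c1,p1),(c2,p2)):
        o,d=ray(c,p);d=d/np.linalg.norm(d);P=np.eye(3)-np.outer(d,d);A.append(P);b.append(P@o)
    A=np.vstack(A);b=np.hstack(b);x=np.linalg.lstsq(A,b,rcond=None)[0];return x,np.linalg.norm(A@x-b)
def wrist(c,s):
    from scipy.spatial.transform import Rotation as Ro
    T=np.eye(4);T[:3,:3]=Ro.from_quat(s["tcp_rot"]).as_matrix();T[:3,3]=s["position"]
    M=np.linalg.inv(T@np.asarray(c["mount"]));return dict(c,R=M[:3,:3],t=M[:3,3])
E
python3 - <<'E'
from h import *
d=pickle.load(open("c0.pkl","rb"))
def cr(n,x,y,w,h,k):return cv2.resize(d[n]["frame"][y:y+h,x:x+w,::-1],None,fx=k,fy=k,interpolation=cv2.INTER_CUBIC)
A=np.hstack([cr("scene",200,160,100,80,4),cr("side",220,165,100,80,4)])
B=np.hstack([cr("scene",142,163,50,40,5),cr("side",210,262,50,40,5),cr("scene",335,160,50,40,5)])
B=np.hstack([B,np.zeros((200,50,3),np.uint8)])
cv2.imwrite("pics/crop1.png",np.vstack([A,B]))
E
```

```text
(no output)
```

View pics/crop1.png

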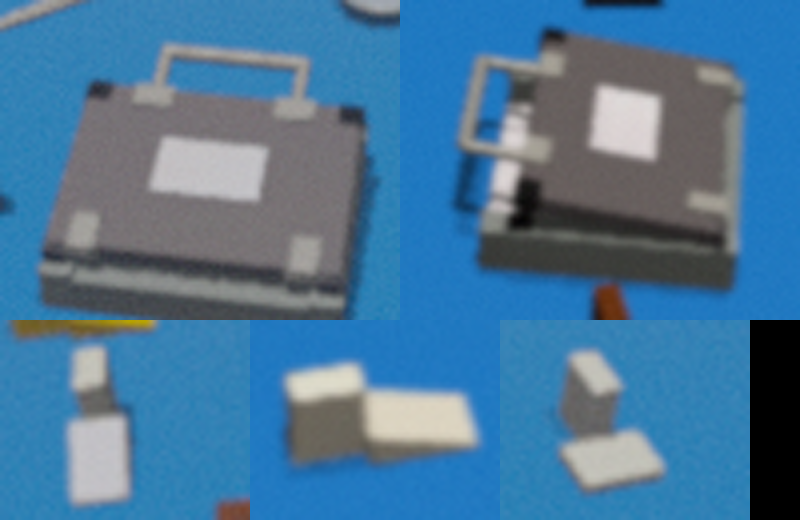

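The crop confirms it: the left object has a long ramp foot, so it is the wedge, and the right one is the level spacer. In the crop, the bar ends are at scene (165,50) and (306,64), and side (465,145) and (481,62).

```bash
python3 - <<'E'
from h import *
np.set_printoptions(precision=4,suppress=True)
d=pickle.load(open("c0.pkl","rb"));S=d["scene"];D=d["side"]
f=lambda p,o,k,c:((p[0]-c[0]+.5)/k-.5+o[0],(p[1]-c[1]+.5)/k-.5+o[1])
s4=lambda x,y:f((x,y),(200,160),4,(0,0)); d4=lambda x,y:f((x,y),(220,165),4,(400,0))
s5=lambda x,y:f((x,y),(142,163),5,(0,320)); d5=lambda x,y:f((x,y),(210,262),5,(250,320))
a,e1=tri(S,s4(165,50),D,d4(465,145));b,e2=tri(S,s4(306,64),D,d4(481,62))
m=(a+b)/2;v=b-a;yaw=np.arctan2(-v[0],v[1]);print("bar",a,e1,b,e2,m,np.linalg.norm(v),"yaw",yaw)
th=[]
ang=np.arcsin((m[2]-.05)/.2);ux=np.array([np.cos(yaw),np.sin(yaw)]);hin=m[:2]+ux*.2*np.cos(ang)
org=hin-ux*.18;print("lid",ang,"hinge",hin,"org",org)
h,e=tri(S,s5(89,368),D,d5(326,382));t,e3=tri(S,s5(100,502),D,d5(472,420))
print("handle",h,e,plane(S,s5(89,368),.052),plane(D,d5(326,382),.052))
print("tip",t,e3,plane(S,s5(100,502),.004),plane(D,d5(472,420),.004))
# tester check: rear wall bottom/top corners (scene), z=.04
for p in((42,268),(345,300)):print("rear wall top",plane(S,s4(*p),.04))
E
```

```text
bar [ 0.5261 -0.0406  0.0788] 0.0013297908272528827 [0.5438 0.0712 0.0753] 0.0022568566879114104 [0.5349 0.0153 0.077 ] 0.11332449863587911 yaw -0.1573853619491933
lid 0.13562448278963207 hinge [ 0.7306 -0.0158] org [0.5529 0.0124]
handle [ 0.4844 -0.3153  0.052 ] 0.00081224338200228 [ 0.4837 -0.315   0.052 ] [ 0.4847 -0.3159  0.052 ]
tip [ 0.564  -0.3026  0.0039] 0.0006897334456816763 [ 0.5636 -0.3024  0.004 ] [ 0.5643 -0.3032  0.004 ]
rear wall top [ 0.7213 -0.1271  0.04  ]
rear wall top [0.7571 0.0886 0.04  ]
```

>>> carry_out([
  {"grip":0.045,"rz":-10.1},
  {"rz":-10.1},
  {"rz":-10.1},
  {"rz":-10.1},
  {"rz":-10.1},
  {"rz":-10.1},
  {"dx":0.0555,"dy":0.01725},
  {"dx":0.0555,"dy":0.01725},
  {"dx":0.0555,"dy":0.01725},
  {"dx":0.0555,"dy":0.01725},
  {"dx":0.0555,"dy":0.01725},
  {"dx":0.0555,"dy":0.01725},
  {"dx":0.0555,"dy":0.01725},
  {"dx":0.0555,"dy":0.01725},
  {"dx":0.0555,"dy":0.01725},
  {"dx":0.0555,"dy":0.01725},
  {"dx":0.0555,"dy":0.01725},
  {"dx":0.0555,"dy":0.01725},
  {},
  {},
])

```text
validation failed for argument at $.in...
```

>>> carry_out([
  {"grip":0.045,"dx":0,"dy":0,"dz":0,"rx":0,"ry":0,"rz":-10.1},
  {"grip":0.045,"dx":0,"dy":0,"dz":0,"rx":0,"ry":0,"rz":-10.1},
  {"grip":0.045,"dx":0,"dy":0,"dz":0,"rx":0,"ry":0,"rz":-10.1},
  {"grip":0.045,"dx":0,"dy":0,"dz":0,"rx":0,"ry":0,"rz":-10.1},
  {"grip":0.045,"dx":0,"dy":0,"dz":0,"rx":0,"ry":0,"rz":-10.1},
  {"grip":0.045,"dx":0,"dy":0,"dz":0,"rx":0,"ry":0,"rz":-10.1},
])

```text
clock: 0.9
position: [0.2244, -0.6097, 0.3033]
tcp_rot: [0.76, 0.65, 0.0, -0.001]
force: [-0.9, 0.6, -0.4]
finger_gap: 0.533
grip_force: 0.0
```

>>> carry_out([
  {"grip":0.045,"dx":0.0555,"dy":0.01725},
  {"grip":0.045,"dx":0.0555,"dy":0.01725},
  {"grip":0.045,"dx":0.0555,"dy":0.01725},
])

```text
validation failed for argument at $.in...
```

>>> carry_out([
  {"grip":0.045,"dx":0.0555,"dy":0.01725,"dz":0,"rx":0,"ry":0,"rz":0},
  {"grip":0.045,"dx":0.0555,"dy":0.01725,"dz":0,"rx":0,"ry":0,"rz":0},
  {"grip":0.045,"dx":0.0555,"dy":0.01725,"dz":0,"rx":0,"ry":0,"rz":0},
  {"grip":0.045,"dx":0.0555,"dy":0.01725,"dz":0,"rx":0,"ry":0,"rz":0},
  {"grip":0.045,"dx":0.0555,"dy":0.01725,"dz":0,"rx":0,"ry":0,"rz":0},
  {"grip":0.045,"dx":0.0555,"dy":0.01725,"dz":0,"rx":0,"ry":0,"rz":0},
  {"grip":0.045,"dx":0.0555,"dy":0.01725,"dz":0,"rx":0,"ry":0,"rz":0},
  {"grip":0.045,"dx":0.0555,"dy":0.01725,"dz":0,"rx":0,"ry":0,"rz":0},
  {"grip":0.045,"dx":0.0555,"dy":0.01725,"dz":0,"rx":0,"ry":0,"rz":0},
  {"grip":0.045,"dx":0.0555,"dy":0.01725,"dz":0,"rx":0,"ry":0,"rz":0},
  {"grip":0.045,"dx":0.0555,"dy":0.01725,"dz":0,"rx":0,"ry":0,"rz":0},
  {"grip":0.045,"dx":0.0555,"dy":0.01725,"dz":0,"rx":0,"ry":0,"rz":0},
  {"grip":0.045,"dx":0,"dy":0,"dz":0,"rx":0,"ry":0,"rz":0},
  {"grip":0.045,"dx":0,"dy":0,"dz":0,"rx":0,"ry":0,"rz":0},
])

```text
clock: 2.65
position: [0.5349, 0.0141, 0.3034]
tcp_rot: [0.761, 0.648, -0.001, -0.0]
force: [-0.6, -0.1, 0.1]
finger_gap: 0.529
grip_force: 0.0
```

```bash
python3 - <<'E'
from rig import arm
from h import *
np.set_printoptions(precision=4,suppress=True)
s=arm.observe();c=arm.read_camera("wrist");pickle.dump((s,c),open("c1.pkl","wb"));w=wrist(c,s)
print(s["position"],s["q"]);f=c["frame"][:,:,::-1].copy()
def proj(X):
    x=w["R"]@X+w["t"];p=w["camera_matrix"]@x;return p[:2]/p[2]
for X in([.5261,-.0406,.0788],[.5438,.0712,.0753]):
    p=proj(np.array(X));print(p);cv2.circle(f,tuple(int(v) for v in p),3,(0,0,255),1)
cv2.imwrite("pics/w1.png",f)
E
```

```text
[0.5349 0.0141 0.3034] [ 0.4703  0.226  -0.6438  1.8478  0.1506  1.1178 -0.3875]
[258.1173 232.0668]
[257.98  130.523]
```

View pics/w1.png

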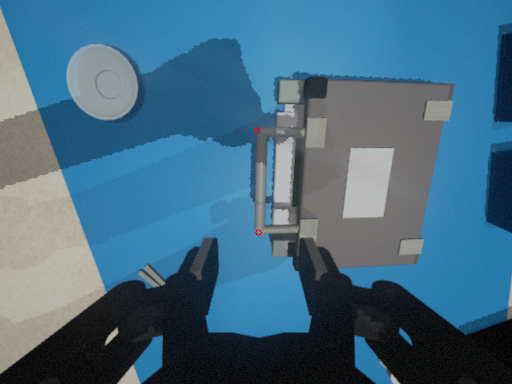

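The wrist picture shows the bar at column 261, from (258,130) to (261,230). It is centred between the fingers to about 2–3 mm, so I'll descend and pinch.

>>> carry_out([
  {"grip":0.045,"dx":0,"dy":0.002,"dz":0.045,"rx":0,"ry":0,"rz":0},
  {"grip":0.045,"dx":0,"dy":0,"dz":0.045,"rx":0,"ry":0,"rz":0},
  {"grip":0.045,"dx":0,"dy":0,"dz":0.045,"rx":0,"ry":0,"rz":0},
  {"grip":0.045,"dx":0,"dy":0,"dz":0.037,"rx":0,"ry":0,"rz":0},
  {"grip":0.045,"dx":0,"dy":0,"dz":0,"rx":0,"ry":0,"rz":0},
  {"grip":0.0,"dx":0,"dy":0,"dz":0,"rx":0,"ry":0,"rz":0},
  {"grip":0.0,"dx":0,"dy":0,"dz":0,"rx":0,"ry":0,"rz":0},
  {"grip":0.0,"dx":0,"dy":0,"dz":0,"rx":0,"ry":0,"rz":0},
  {"grip":0.0,"dx":0,"dy":0,"dz":0,"rx":0,"ry":0,"rz":0},
])

```text
clock: 3.82
position: [0.5368, 0.0139, 0.1326]
tcp_rot: [0.762, 0.648, -0.0, 0.0]
force: [-4.5, 0.1, 3.2]
finger_gap: 0.11
grip_force: 58.5
```

```bash
python3 - <<'E'
import numpy as np
for h in (.7325,):
    hx=.200  # along
# arc increments in tool axes from lid angle a0 : forward=dy, up=-dz
a0=.136;a=np.linspace(a0,np.radians(71),15)
f=-.2*np.cos(a);z=.2*np.sin(a)
for i in range(14):print(round(f[i+1]-f[i],4),round(-(z[i+1]-z[i]),4))
E
```

```text
0.0027 -0.0155
0.004 -0.0152
0.0052 -0.0149
0.0063 -0.0144
0.0074 -0.0139
0.0085 -0.0133
0.0095 -0.0126
0.0105 -0.0118
0.0114 -0.0109
0.0122 -0.01
0.0129 -0.009
0.0136 -0.0079
0.0142 -0.0069
0.0147 -0.0057
```

>>> carry_out([
  {"grip":0,"dx":0,"dy":0.0013,"dz":-0.0078,"rx":0,"ry":0,"rz":0},
  {"grip":0,"dx":0,"dy":0.0014,"dz":-0.0077,"rx":0,"ry":0,"rz":0},
  {"grip":0,"dx":0,"dy":0.004,"dz":-0.0152,"rx":0,"ry":0,"rz":0},
  {"grip":0,"dx":0,"dy":0.0052,"dz":-0.0149,"rx":0,"ry":0,"rz":0},
  {"grip":0,"dx":0,"dy":0.0063,"dz":-0.0144,"rx":0,"ry":0,"rz":0},
  {"grip":0,"dx":0,"dy":0.0074,"dz":-0.0139,"rx":0,"ry":0,"rz":0},
  {"grip":0,"dx":0,"dy":0.0085,"dz":-0.0133,"rx":0,"ry":0,"rz":0},
  {"grip":0,"dx":0,"dy":0,"dz":0,"rx":0,"ry":0,"rz":0},
])

```text
clock: 4.82
position: [0.5687, 0.0083, 0.2212]
tcp_rot: [0.762, 0.648, -0.004, -0.001]
force: [-12.4, -0.9, 6.2]
finger_gap: 0.113
grip_force: 59.4
```

>>> carry_out([
  {"grip":0,"dx":0,"dy":0.008,"dz":-0.0126,"rx":0,"ry":0,"rz":0},
  {"grip":0,"dx":0,"dy":0.01,"dz":-0.0118,"rx":0,"ry":0,"rz":0},
  {"grip":0,"dx":0,"dy":0.0114,"dz":-0.0109,"rx":0,"ry":0,"rz":0},
  {"grip":0,"dx":0,"dy":0.0122,"dz":-0.01,"rx":0,"ry":0,"rz":0},
  {"grip":0,"dx":0,"dy":0.0129,"dz":-0.009,"rx":0,"ry":0,"rz":0},
  {"grip":0,"dx":0,"dy":0.0136,"dz":-0.0079,"rx":0,"ry":0,"rz":0},
  {"grip":0,"dx":0,"dy":0.0142,"dz":-0.0069,"rx":0,"ry":0,"rz":0},
  {"grip":0,"dx":0,"dy":0.0147,"dz":-0.0057,"rx":0,"ry":0,"rz":0},
  {"grip":0,"dx":0,"dy":0,"dz":0,"rx":0,"ry":0,"rz":0},
  {"grip":0,"dx":0,"dy":0,"dz":0,"rx":0,"ry":0,"rz":0},
])

```text
clock: 6.08
position: [0.6684, -0.0099, 0.3013]
tcp_rot: [0.762, 0.647, 0.0, 0.004]
force: [-8.2, -3.7, 11.4]
finger_gap: 0.111
grip_force: 61.9
```

>>> carry_out([
  {"grip":0.045,"dx":0,"dy":0,"dz":0,"rx":0,"ry":0,"rz":0},
  {"grip":0.045,"dx":0,"dy":0,"dz":0,"rx":0,"ry":0,"rz":0},
  {"grip":0.045,"dx":0,"dy":0,"dz":0,"rx":0,"ry":0,"rz":0},
  {"grip":0.045,"dx":0,"dy":0,"dz":-0.03,"rx":0,"ry":0,"rz":0},
  {"grip":0.045,"dx":0,"dy":0,"dz":-0.04,"rx":0,"ry":0,"rz":0},
  {"grip":0.045,"dx":0,"dy":-0.01,"dz":-0.04,"rx":0,"ry":0,"rz":0},
  {"grip":0.045,"dx":0,"dy":0,"dz":0,"rx":0,"ry":0,"rz":0},
])

```text
clock: 6.95
position: [0.6584, -0.0037, 0.409]
tcp_rot: [0.761, 0.649, 0.004, 0.003]
force: [0.3, 0.5, 0.7]
finger_gap: 0.529
grip_force: 0.0
```

```bash
python3 - <<'E'
from rig import arm
from h import *
d={n:arm.read_camera(n) for n in("scene","side")};pickle.dump(d,open("c2.pkl","wb"))
cr=lambda n,x,y:cv2.resize(d[n]["frame"][y:y+130,x:x+100,::-1],None,fx=4,fy=4,interpolation=cv2.INTER_CUBIC)
cv2.imwrite("pics/crop2.png",np.hstack([cr("scene",205,110),cr("side",225,130)]))
print(arm.observe()["position"])
E
```

```text
[ 0.65693584 -0.00479397  0.40396864]
```

View pics/crop2.png

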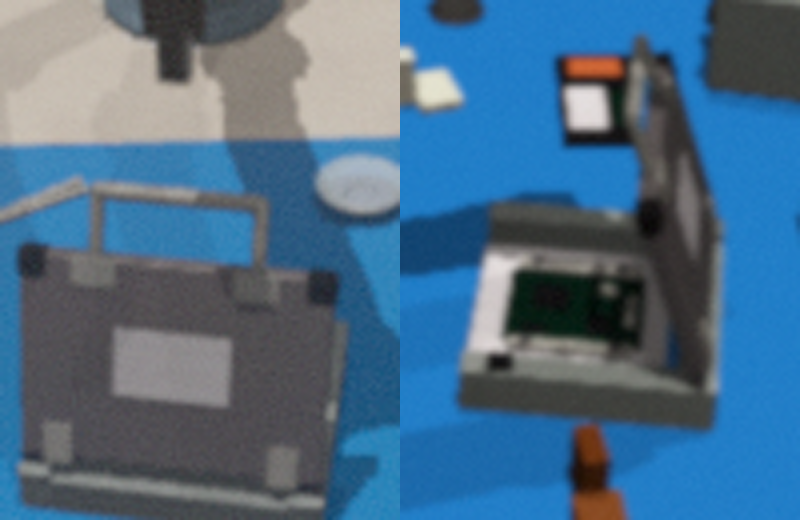

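The lid is standing. Bar ends in the crop are at scene (95,188) and (263,202), and side (637,150) and (641,45). I also see the carrier's front strip at side (490,300). I'll triangulate from these.

```bash
python3 - <<'E'
from h import *
np.set_printoptions(precision=4,suppress=True)
d=pickle.load(open("c2.pkl","rb"));S=d["scene"];D=d["side"]
s=lambda x,y:((x+.5)/4-.5+205,(y+.5)/4-.5+110); e=lambda x,y:((x-400+.5)/4-.5+225,(y+.5)/4-.5+130)
a,e1=tri(S,s(95,188),D,e(637,150));b,e2=tri(S,s(263,202),D,e(641,45));m=(a+b)/2
print(a,e1,b,e2,m,np.linalg.norm(a-b),"yaw",np.arctan2(a[0]-b[0],b[1]-a[1]))
print("ang by z",np.degrees(np.arcsin(min(1,(m[2]-.05)/.2))))
u=np.array([np.cos(-.16),np.sin(-.16)])
for hin in([.7306,-.0158],[.7325,-.016]):
    f=(np.array(hin)-m[:2])@u;print(f,np.degrees(np.arctan2(m[2]-.05,f)))
# near wall top front corner / far wall top front corner, carrier front edge line z=.018 (side)
for p,z in(((462,357),.04),((490,203),.04),((478,352),.018),((488,250),.018)):print(p,plane(D,e(*p),z))
E
```

```text
[ 0.6552 -0.0698  0.2301] 0.014382350638740828 [0.6758 0.0451 0.2387] 0.0044956443922928 [ 0.6655 -0.0124  0.2344] 0.11706982068142732 yaw -0.17753465038844246
ang by z 67.22968136374479
0.0647782035086152 70.64528344170802
0.06668579898835175 70.11941971529197
(462, 357) [ 0.5377 -0.0813  0.04  ]
(490, 203) [0.5715 0.1144 0.04  ]
(478, 352) [ 0.552  -0.0505  0.018 ]
(488, 250) [0.5679 0.0787 0.018 ]
```

The lid is at about 70°. Next is the wedge.

>>> carry_out([
  {"grip":0.05,"dx":0,"dy":0,"dz":0,"rx":0,"ry":0,"rz":10.3},
  {"grip":0.05,"dx":0,"dy":0,"dz":0,"rx":0,"ry":0,"rz":10.3},
  {"grip":0.05,"dx":0,"dy":0,"dz":0,"rx":0,"ry":0,"rz":10.3},
  {"grip":0.05,"dx":0,"dy":0,"dz":0,"rx":0,"ry":0,"rz":10.3},
  {"grip":0.05,"dx":0,"dy":0,"dz":0,"rx":0,"ry":0,"rz":10.3},
  {"grip":0.05,"dx":0,"dy":0,"dz":0,"rx":0,"ry":0,"rz":10.3},
  {"grip":0.05,"dx":0,"dy":0,"dz":0,"rx":0,"ry":0,"rz":10.0},
  {"grip":0.05,"dx":-0.0365,"dy":0.046,"dz":0,"rx":0,"ry":0,"rz":0},
  {"grip":0.05,"dx":-0.0365,"dy":0.047,"dz":0,"rx":0,"ry":0,"rz":0},
  {"grip":0.05,"dx":-0.0365,"dy":0.047,"dz":0,"rx":0,"ry":0,"rz":0},
  {"grip":0.05,"dx":-0.0365,"dy":0.047,"dz":0.05,"rx":0,"ry":0,"rz":0},
  {"grip":0.05,"dx":-0.0365,"dy":0.047,"dz":0.05,"rx":0,"ry":0,"rz":0},
  {"grip":0.05,"dx":-0.0365,"dy":0.047,"dz":0.05,"rx":0,"ry":0,"rz":0},
  {"grip":0.05,"dx":0,"dy":0,"dz":0,"rx":0,"ry":0,"rz":0},
  {"grip":0.05,"dx":0,"dy":0,"dz":0,"rx":0,"ry":0,"rz":0},
])

```text
clock: 8.93
position: [0.5009, -0.2859, 0.2816]
tcp_rot: [0.997, 0.078, -0.001, -0.001]
force: [0.3, 0.8, -0.2]
finger_gap: 0.584
grip_force: 0.0
```

```bash
python3 - <<'E'
from rig import arm
from h import *
from scipy.spatial.transform import Rotation as Ro
np.set_printoptions(precision=4,suppress=True)
s=arm.observe();c=arm.read_camera("wrist");pickle.dump((s,c),open("c3.pkl","wb"));w=wrist(c,s)
R=Ro.from_quat(s["tcp_rot"]).as_matrix();print(s["position"],s["q"],"yaw",np.arctan2(R[1,0],R[0,0]))
f=c["frame"][:,:,::-1].copy()
def proj(X):
    x=w["R"]@X+w["t"];p=w["camera_matrix"]@x;return p[:2]/p[2]
for X in([.4842,-.3153,.052],[.564,-.3026,.004]):
    p=proj(np.array(X));print(p);cv2.circle(f,tuple(int(v) for v in p),3,(0,0,255),1)
cv2.imwrite("pics/w3.png",f)
E
```

```text
[ 0.5009 -0.2859  0.2816] [ 0.6673  0.2832 -0.2573  1.7876  0.0793  1.0838 -1.0314] yaw 0.15697855685661147
[281.9512 202.0867]
[280.5069 126.3592]
```

View pics/w3.png

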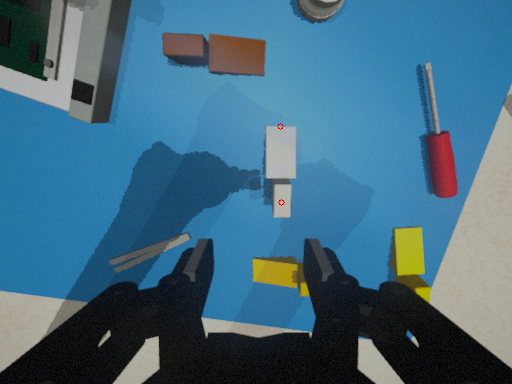

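The wrist picture shows the wedge handle top at (282,200) and its tip edge at (281,127), as predicted. I'll correct sideways, descend and grip.

>>> carry_out([
  {"grip":0.05,"dx":-0.0208,"dy":0.0261,"dz":0,"rx":0,"ry":0,"rz":0},
  {"grip":0.05,"dx":0,"dy":0,"dz":0.05,"rx":0,"ry":0,"rz":0},
  {"grip":0.05,"dx":0,"dy":0,"dz":0.05,"rx":0,"ry":0,"rz":0},
  {"grip":0.05,"dx":0,"dy":0,"dz":0.03,"rx":0,"ry":0,"rz":0},
  {"grip":0.05,"dx":0,"dy":0,"dz":0,"rx":0,"ry":0,"rz":0},
])

```text
clock: 9.6
position: [0.4849, -0.3128, 0.1514]
tcp_rot: [0.997, 0.08, -0.002, -0.002]
force: [0.5, -0.8, 0.5]
finger_gap: 0.586
grip_force: 0.0
```

>>> carry_out([
  {"grip":0.05,"dx":0,"dy":0.002,"dz":0.03,"rx":0,"ry":0,"rz":0},
  {"grip":0.05,"dx":0,"dy":0,"dz":0.03,"rx":0,"ry":0,"rz":0},
  {"grip":0.05,"dx":0,"dy":0,"dz":0,"rx":0,"ry":0,"rz":0},
  {"grip":0,"dx":0,"dy":0,"dz":0,"rx":0,"ry":0,"rz":0},
  {"grip":0,"dx":0,"dy":0,"dz":0,"rx":0,"ry":0,"rz":0},
  {"grip":0,"dx":0,"dy":0,"dz":0,"rx":0,"ry":0,"rz":0},
  {"grip":0,"dx":0,"dy":0,"dz":0,"rx":0,"ry":0,"rz":0},
])

```text
clock: 10.48
position: [0.4873, -0.318, 0.0959]
tcp_rot: [0.997, 0.079, 0.002, 0.001]
force: [-0.5, 1.3, 6.8]
finger_gap: 0.219
grip_force: 59.4
```

>>> carry_out([
  {"grip":0,"dx":0,"dy":0,"dz":-0.03,"rx":0,"ry":0,"rz":0},
  {"grip":0,"dx":0,"dy":0,"dz":-0.035,"rx":0,"ry":0,"rz":0},
  {"grip":0,"dx":0,"dy":0,"dz":-0.035,"rx":0,"ry":0,"rz":0},
  {"grip":0,"dx":0,"dy":0,"dz":0,"rx":0,"ry":0,"rz":9.2},
  {"grip":0,"dx":0,"dy":0,"dz":0,"rx":0,"ry":0,"rz":9.2},
  {"grip":0,"dx":-0.0102,"dy":-0.0418,"dz":0,"rx":0,"ry":0,"rz":0},
  {"grip":0,"dx":-0.0102,"dy":-0.0418,"dz":0,"rx":0,"ry":0,"rz":0},
  {"grip":0,"dx":-0.0102,"dy":-0.0418,"dz":0,"rx":0,"ry":0,"rz":0},
  {"grip":0,"dx":-0.0102,"dy":-0.0418,"dz":0,"rx":0,"ry":0,"rz":0},
  {"grip":0,"dx":-0.0102,"dy":-0.0418,"dz":0,"rx":0,"ry":0,"rz":0},
  {"grip":0,"dx":-0.0102,"dy":-0.0418,"dz":0,"rx":0,"ry":0,"rz":0},
  {"grip":0,"dx":-0.0102,"dy":-0.0418,"dz":0,"rx":0,"ry":0,"rz":0},
  {"grip":0,"dx":-0.0102,"dy":-0.0418,"dz":0,"rx":0,"ry":0,"rz":0},
  {"grip":0,"dx":0,"dy":0,"dz":0,"rx":0,"ry":0,"rz":0},
  {"grip":0,"dx":0,"dy":0,"dz":0,"rx":0,"ry":0,"rz":0},
])

```text
clock: 12.35
position: [0.4591, 0.0254, 0.1935]
tcp_rot: [0.997, -0.082, 0.0, 0.0]
force: [0.5, -0.8, -1.9]
finger_gap: 0.223
grip_force: 58.5
```

```bash
python3 - <<'E'
from rig import arm
from h import *
from scipy.spatial.transform import Rotation as Ro
np.set_printoptions(precision=4,suppress=True)
s=arm.observe();c=arm.read_camera("wrist");pickle.dump((s,c),open("c4.pkl","wb"));w=wrist(c,s)
s2=arm.observe();print(s2["position"])
R=Ro.from_quat(s["tcp_rot"]).as_matrix();print(s["position"],s["q"],"yaw",np.arctan2(R[1,0],R[0,0]),s["force"])
f=c["frame"][:,:,::-1].copy()
def proj(X):
    x=w["R"]@X+w["t"];p=w["camera_matrix"]@x;return p[:2]/p[2]
u=np.array([np.cos(-.16),np.sin(-.16),0]);v=np.array([-u[1],u[0],0]);o=np.array([.552,.013,0])
for X in(o+.018*np.array([0,0,1]),o+.085*v+[0,0,.04],o-.085*v+[0,0,.04]):
    p=proj(X);print(p);cv2.circle(f,tuple(int(q) for q in p),3,(0,0,255),1)
cv2.imwrite("pics/w4.png",f)
E
```

```text
[0.4592 0.0247 0.1934]
[0.4591 0.0254 0.1935] [ 0.216   0.1927 -0.3877  2.1219  0.0982  0.8432 -1.9649] yaw -0.1634910196833615 [ 0.4673 -0.8327 -1.9183]
[254.6507  89.6259]
[140.7995  87.3709]
[367.8314  86.8871]
```

View pics/w4.png

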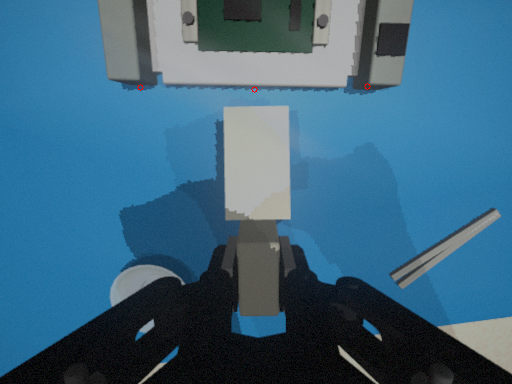

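The wrist picture shows the carrier's front edge at row 87, with the predicted point at (254,89). The wall edges are at columns 109 and 401. The wedge tip spans columns 224 to 289 at row 106, centred and square. The dish at (148,285) is close, so I'll check its clearance.

```bash
python3 - <<'E'
from h import *
np.set_printoptions(precision=4,suppress=True)
d=pickle.load(open("c0.pkl","rb"));S=d["scene"]
s,c=pickle.load(open("c4.pkl","rb"));w=wrist(c,s)
u=np.array([np.cos(-.16),np.sin(-.16)]);v=np.array([-u[1],u[0]]);o=np.array([.553,.013])
for n,p in(("dish scene",plane(S,(295.5,157),.015)),("dish wrist",plane(w,(148,287),.022)),("tw",plane(w,(402,278),.006)),
 ("edge mid",plane(w,(254,87),.018)),("wallL",plane(w,(109,80),.04)),("wallR",plane(w,(401,86),.04))):
    q=p[:2]-o;print(n,p,"tester xy",q@u,q@v)
E
```

```text
dish scene [0.3679 0.1532 0.015 ] tester xy -0.20505975560585424 0.10896416397622781
dish wrist [0.3865 0.1491 0.022 ] tester xy -0.18600444394911123 0.10782318435079959
tw [ 0.344  -0.1103  0.006 ] tester xy -0.1866625043861179 -0.15501417157508735
edge mid [0.5541 0.0132 0.018 ] tester xy 0.0010305311057431275 0.00036428782878168296
wallL [0.5743 0.1188 0.04  ] tester xy 0.004164692538448323 0.10783567272394996
wallR [ 0.5351 -0.0954  0.04  ] tester xy -0.0004179888433959694 -0.10991877606114203
```

>>> carry_out([
  {"grip":0,"dx":0,"dy":-0.003,"dz":0.03,"rx":0,"ry":0,"rz":0},
  {"grip":0,"dx":0,"dy":0,"dz":0.03,"rx":0,"ry":0,"rz":0},
  {"grip":0,"dx":0,"dy":0,"dz":0.025,"rx":0,"ry":0,"rz":0},
  {"grip":0,"dx":0,"dy":0,"dz":0.006,"rx":0,"ry":0,"rz":0},
  {"grip":0,"dx":0,"dy":0,"dz":0.003,"rx":0,"ry":0,"rz":0},
  {"grip":0,"dx":0,"dy":0,"dz":0,"rx":0,"ry":0,"rz":0},
  {"grip":0,"dx":0,"dy":0,"dz":0,"rx":0,"ry":0,"rz":0},
])

```text
clock: 13.28
position: [0.4605, 0.0288, 0.1002]
tcp_rot: [0.997, -0.082, 0.001, -0.0]
force: [-0.3, -0.2, -1.3]
finger_gap: 0.222
grip_force: 58.6
```

>>> carry_out([
  {"grip":0,"dx":0,"dy":0,"dz":0.002,"rx":0,"ry":0,"rz":0},
  {"grip":0,"dx":0,"dy":0,"dz":0.002,"rx":0,"ry":0,"rz":0},
  {"grip":0,"dx":0,"dy":0,"dz":0,"rx":0,"ry":0,"rz":0},
  {"grip":0,"dx":0,"dy":0,"dz":0,"rx":0,"ry":0,"rz":0},
])

```text
clock: 13.78
position: [0.46, 0.0289, 0.0959]
tcp_rot: [0.997, -0.082, 0.0, 0.0]
force: [-3.0, 0.7, 6.0]
finger_gap: 0.225
grip_force: 59.3
```

```bash
python3 -c "
from rig import arm
s=arm.observe();print(s['position'],s['force'])"
```

```text
[0.46002063 0.02889487 0.09586403] [-2.95319539  0.73863873  6.02294771]
```

The wedge is on the bench, with a 6 N reaction. I'll slide it in.

>>> carry_out([
  {"grip":0,"dx":0.006,"dy":0,"dz":0,"rx":0,"ry":0,"rz":0},
  {"grip":0,"dx":0.006,"dy":0,"dz":0,"rx":0,"ry":0,"rz":0},
  {"grip":0,"dx":0.006,"dy":0,"dz":0,"rx":0,"ry":0,"rz":0},
  {"grip":0,"dx":0.006,"dy":0,"dz":0,"rx":0,"ry":0,"rz":0},
  {"grip":0,"dx":0.006,"dy":0,"dz":0,"rx":0,"ry":0,"rz":0},
  {"grip":0,"dx":0,"dy":0,"dz":0,"rx":0,"ry":0,"rz":0},
  {"grip":0,"dx":0,"dy":0,"dz":0,"rx":0,"ry":0,"rz":0},
])

```text
clock: 14.65
position: [0.4895, 0.0245, 0.0959]
tcp_rot: [0.997, -0.081, 0.0, -0.0]
force: [-1.7, 1.0, 5.6]
finger_gap: 0.224
grip_force: 59.5
```

```bash
python3 - <<'E'
from rig import arm
from h import *
np.set_printoptions(precision=4,suppress=True)
d={n:arm.read_camera(n) for n in("scene","side","wrist")};s=arm.observe();d["s"]=s;pickle.dump(d,open("c5.pkl","wb"))
u=np.array([np.cos(-.16),np.sin(-.16)]);v=np.array([-u[1],u[0]]);q=s["position"][:2]-[.554,.0132]
print(s["position"],s["force"],q@u,q@v,s["clock"])
E
```

```text
[0.4895 0.0245 0.0959] [-3.0955  1.0319  5.2168] -0.06546823246861941 0.0008369861295171832 14.8
```

>>> carry_out([
  {"grip":0,"dx":0.003,"dy":0,"dz":0,"rx":0,"ry":0,"rz":0},
  {"grip":0,"dx":0.003,"dy":0,"dz":0,"rx":0,"ry":0,"rz":0},
  {"grip":0,"dx":0,"dy":0,"dz":0,"rx":0,"ry":0,"rz":0},
  {"grip":0,"dx":0,"dy":0,"dz":0,"rx":0,"ry":0,"rz":0},
])

```text
clock: 15.3
position: [0.4946, 0.0236, 0.0959]
tcp_rot: [0.997, -0.081, -0.001, 0.0]
force: [-4.9, 0.7, 7.7]
finger_gap: 0.222
grip_force: 59.8
```

>>> carry_out([
  {"grip":0,"dx":0.003,"dy":0,"dz":0,"rx":0,"ry":0,"rz":0},
  {"grip":0,"dx":0,"dy":0,"dz":0,"rx":0,"ry":0,"rz":0},
  {"grip":0,"dx":0,"dy":0,"dz":0,"rx":0,"ry":0,"rz":0},
])

```text
clock: 15.68
position: [0.4976, 0.0231, 0.0959]
tcp_rot: [0.997, -0.081, -0.001, 0.0]
force: [-5.1, 0.7, 8.1]
finger_gap: 0.225
grip_force: 59.8
```

>>> carry_out([
  {"grip":0,"dx":0.003,"dy":0,"dz":0,"rx":0,"ry":0,"rz":0},
  {"grip":0,"dx":0,"dy":0,"dz":0,"rx":0,"ry":0,"rz":0},
  {"grip":0,"dx":0,"dy":0,"dz":0,"rx":0,"ry":0,"rz":0},
])

```text
clock: 16.05
position: [0.5005, 0.0227, 0.0959]
tcp_rot: [0.997, -0.081, -0.001, 0.0]
force: [-4.3, 1.0, 7.6]
finger_gap: 0.222
grip_force: 59.8
```

>>> carry_out([
  {"grip":0,"dx":0.003,"dy":0,"dz":0,"rx":0,"ry":0,"rz":0},
  {"grip":0,"dx":0,"dy":0,"dz":0,"rx":0,"ry":0,"rz":0},
  {"grip":0,"dx":0,"dy":0,"dz":0,"rx":0,"ry":0,"rz":0},
])

```text
clock: 16.42
position: [0.5035, 0.0222, 0.0959]
tcp_rot: [0.997, -0.081, -0.001, 0.0]
force: [-3.9, 1.6, 8.8]
finger_gap: 0.225
grip_force: 59.7
```

```bash
python3 - <<'E'
from rig import arm
from h import *
s=arm.observe();c=arm.read_camera("wrist");d=arm.read_camera("side");pickle.dump((s,c,d),open("c6.pkl","wb"))
p=pickle.load(open("c5.pkl","rb"))
k=lambda f,x,y,w,h,z:cv2.resize(f[y:y+h,x:x+w,::-1],None,fx=z,fy=z,interpolation=cv2.INTER_CUBIC)
A=np.hstack([k(p["wrist"]["frame"],160,60,200,150,2),k(c["frame"],160,60,200,150,2)])
B=np.hstack([k(p["side"]["frame"],220,180,80,60,5),k(d["frame"],220,180,80,60,5)])
cv2.imwrite("pics/w6.png",np.vstack([A,B]))
E
```

```text
(no output)
```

View pics/w6.png

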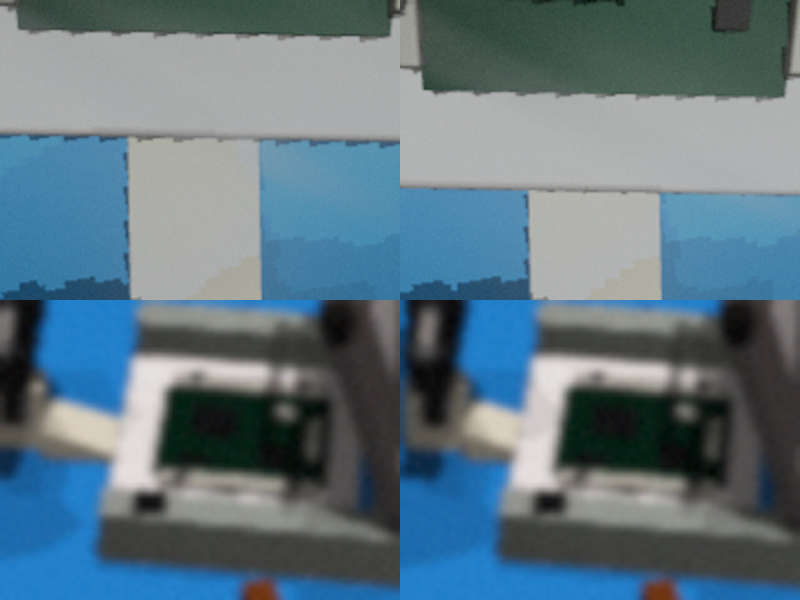

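```bash
cat > lift.py <<'E'
from h import *
def pt(c,px,z): # tool-frame point on plane at height z above bench (TCP at .0959 when flat), no tilt
    M=np.asarray(c["mount"]);o=M[:3,3];d=M[:3,:3]@np.linalg.inv(c["camera_matrix"])@np.array([px[0],px[1],1.])
    return o+d*((.0959-z)-o[2])/d[2]
if __name__=="__main__":
    np.set_printoptions(precision=4,suppress=True)
    s,c=pickle.load(open("c4.pkl","rb"))
    t=pt(c,(256.5,106),.004);r=pt(c,(257,219),.022);print(t,r,t[0]-r[0]);off=((t[0]-.08)+(r[0]-.02))/2;print("wedge off",off)
    p=pickle.load(open("c5.pkl","rb"));s6,c6,_=pickle.load(open("c6.pkl","rb"))
    for s,c,row in((p["s"],p["wrist"],129),(s6,c6,154.7)):
        e=pt(c,(257,row),.016);xe=e[0]-off
        print(s["position"],s["force"],"edge in wedge",xe,"lift mm",1000*(.022-.3*(xe-.02)-.012))
E
python3 lift.py
```

```text
[ 0.0785 -0.001   0.0919] [ 0.0187 -0.0007  0.0739] 0.05983994986748049
wedge off -0.00141223081491962
[0.4895 0.0245 0.0959] [-3.0955  1.0319  5.2168] edge in wedge 0.06816012011083125 lift mm -4.448036033249374
[0.5035 0.0222 0.0959] [-3.9188  1.6077  8.8123] edge in wedge 0.054732656577976505 lift mm -0.41979697339295136
```

From the ramp geometry in the wrist image (edge at row 129, then 155), the edge is 54.7 mm along the wedge, so it is just about to touch. That leaves about 14 mm to push.

>>> carry_out([
  {"grip":0,"dx":0.003,"dy":0,"dz":0,"rx":0,"ry":0,"rz":0},
  {"grip":0,"dx":0.003,"dy":0,"dz":0,"rx":0,"ry":0,"rz":0},
  {"grip":0,"dx":0.003,"dy":0,"dz":0,"rx":0,"ry":0,"rz":0},
  {"grip":0,"dx":0.003,"dy":0,"dz":0,"rx":0,"ry":0,"rz":0},
  {"grip":0,"dx":0,"dy":0,"dz":0,"rx":0,"ry":0,"rz":0},
  {"grip":0,"dx":0,"dy":0,"dz":0,"rx":0,"ry":0,"rz":0},
])

```text
clock: 17.27
position: [0.5088, 0.0219, 0.0957]
tcp_rot: [0.997, -0.081, -0.009, 0.001]
force: [-18.7, 3.2, 26.3]
finger_gap: 0.227
grip_force: 61.4
```

```bash
python3 - <<'E'
from rig import arm
from lift import *
s=arm.observe();c=arm.read_camera("wrist");d=arm.read_camera("side");pickle.dump((s,c,d),open("c7.pkl","wb"))
print(s["position"],s["force"],s["tcp_rot"])
# edge row beside the calibrated one: white->blue transition just left and right of wedge
for f,n in((pickle.load(open("c6.pkl","rb"))[1]["frame"],"c6"),(c["frame"],"c7")):
    h=cv2.cvtColor(f,cv2.COLOR_RGB2HSV)[:,:,1].astype(int)
    print(n,[(x,int(np.argmax(np.diff(np.median(h[100:230,x-6:x+6],1))))+100) for x in(200,212,300,312)],
      "tip cols",f[200,225:295:8].tolist()[:1])
k=lambda f:cv2.resize(f[100:250,160:360,::-1],None,fx=2,fy=2,interpolation=cv2.INTER_CUBIC)
z=lambda f:cv2.resize(f[165:240,220:320,::-1],None,fx=4,fy=4,interpolation=cv2.INTER_CUBIC)
cv2.imwrite("pics/w7.png",np.hstack([k(c["frame"]),z(d["frame"])]))
E
```

```text
[0.50877467 0.02192197 0.09571736] [-18.65601269   3.19362062  26.28157552] [ 0.9966923  -0.08080713 -0.00856848  0.00112036]
c6 [(200, 154), (212, 154), (300, 156), (312, 156)] tip cols [[147, 155, 160]]
c7 [(200, 161), (212, 162), (300, 163), (312, 164)] tip cols [[135, 143, 151]]
```

View pics/w7.png

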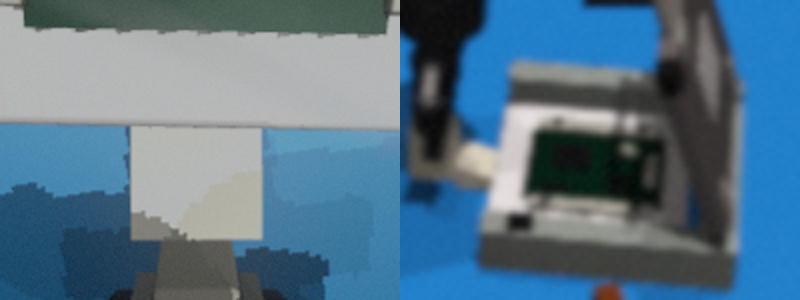

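The wedge has moved only 5 of the 12 mm, with 19 N back and 26 N up, because the tool is pressing it too hard onto the bench. I'll ease off the vertical preload.

>>> carry_out([
  {"grip":0,"dx":0,"dy":0,"dz":-0.002,"rx":0,"ry":0,"rz":0},
  {"grip":0,"dx":0,"dy":0,"dz":0,"rx":0,"ry":0,"rz":0},
  {"grip":0,"dx":0,"dy":0,"dz":0,"rx":0,"ry":0,"rz":0},
])

```text
clock: 17.75
position: [0.5117, 0.0206, 0.0958]
tcp_rot: [0.997, -0.081, -0.005, 0.0]
force: [-6.8, 1.9, 3.3]
finger_gap: 0.223
grip_force: 59.6
```

>>> carry_out([
  {"grip":0,"dx":0,"dy":0,"dz":-0.002,"rx":0,"ry":0,"rz":0},
  {"grip":0,"dx":0,"dy":0,"dz":0,"rx":0,"ry":0,"rz":0},
  {"grip":0,"dx":0,"dy":0,"dz":0,"rx":0,"ry":0,"rz":0},
])

```text
clock: 18.12
position: [0.5147, 0.0192, 0.0983]
tcp_rot: [0.997, -0.082, -0.002, 0.0]
force: [-3.3, 0.6, -5.0]
finger_gap: 0.222
grip_force: 58.7
```

>>> carry_out([
  {"grip":0,"dx":0.003,"dy":0,"dz":0,"rx":0,"ry":0,"rz":0},
  {"grip":0,"dx":0,"dy":0,"dz":0.001,"rx":0,"ry":0,"rz":0},
  {"grip":0,"dx":0,"dy":0,"dz":0.001,"rx":0,"ry":0,"rz":0},
  {"grip":0,"dx":0,"dy":0,"dz":0,"rx":0,"ry":0,"rz":0},
  {"grip":0,"dx":0,"dy":0,"dz":0,"rx":0,"ry":0,"rz":0},
])

```text
clock: 18.75
position: [0.5194, 0.0186, 0.0975]
tcp_rot: [0.997, -0.082, 0.001, 0.0]
force: [-1.8, -1.1, -4.3]
finger_gap: 0.221
grip_force: 58.7
```

```bash
python3 - <<'E'
from rig import arm
from lift import *
s=arm.observe();c=arm.read_camera("wrist");sc=arm.read_camera("scene");d=arm.read_camera("side");pickle.dump((s,c,sc,d),open("c8.pkl","wb"))
print(s["position"],s["force"],s["tcp_rot"],s["ft_torque"])
f=c["frame"];h=cv2.cvtColor(f,cv2.COLOR_RGB2HSV)[:,:,1].astype(int)
r=[(x,int(np.argmax(np.diff(np.median(h[120:230,x-6:x+6],1))))+120) for x in(200,212,300,312)];print(r)
row=np.mean([b for a,b in r])+ -.3
xe=pt(c,(257,row),.016)[0]+.0014;print(row,xe,"lift",22-300*(xe-.02)-12)
k=lambda f:cv2.resize(f[100:250,160:360,::-1],None,fx=2,fy=2,interpolation=cv2.INTER_CUBIC)
z=lambda f:cv2.resize(f[165:240,220:320,::-1],None,fx=4,fy=4,interpolation=cv2.INTER_CUBIC)
cv2.imwrite("pics/w8.png",np.hstack([k(c["frame"]),z(d["frame"])]))
E
```

```text
[0.51938552 0.01860874 0.09748047] [-1.82155634 -1.05236151 -4.31172551] [ 9.96631776e-01 -8.20050941e-02  5.02217104e-04  1.23853374e-04] [-0.1167461   0.61012932 -0.0631782 ]
[(200, 185), (212, 185), (300, 187), (312, 187)]
185.7 0.037539641672720565 lift 4.73810749818383
```

View pics/w8.png

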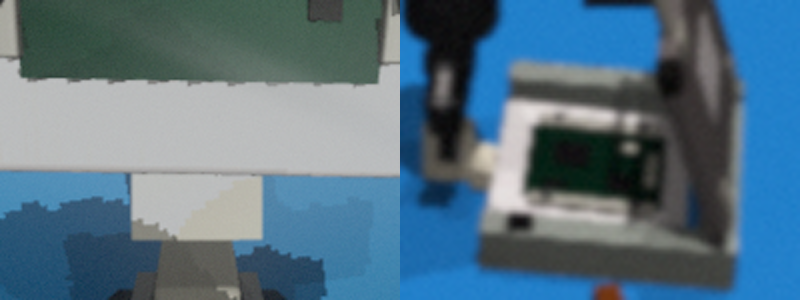

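The edge is now 37.5 mm along the wedge, which is about 4.7 mm of lift if flat, but the wedge is floating about 1.5 mm. I'll settle it onto the bench.

>>> carry_out([
  {"grip":0,"dx":-0.0015,"dy":0,"dz":0.001,"rx":0,"ry":0,"rz":0},
  {"grip":0,"dx":0,"dy":0,"dz":0.001,"rx":0,"ry":0,"rz":0},
  {"grip":0,"dx":0,"dy":0,"dz":0,"rx":0,"ry":0,"rz":0},
  {"grip":0,"dx":0,"dy":0,"dz":0,"rx":0,"ry":0,"rz":0},
  {"grip":0,"dx":0,"dy":0,"dz":0,"rx":0,"ry":0,"rz":0},
  {"grip":0,"dx":0,"dy":0,"dz":0,"rx":0,"ry":0,"rz":0},
])

```text
clock: 19.65
position: [0.5187, 0.0192, 0.096]
tcp_rot: [0.997, -0.082, 0.001, -0.0]
force: [1.9, -1.3, -1.1]
finger_gap: 0.221
grip_force: 59.2
```

```bash
cat > m.py <<'E'
from rig import arm
from lift import *
s=arm.observe();c=arm.read_camera("wrist");sc=arm.read_camera("scene");d=arm.read_camera("side")
print(s["position"],s["force"],s["tcp_rot"],s["joint_vel"].round(4))
f=c["frame"];h=cv2.cvtColor(f,cv2.COLOR_RGB2HSV)[:,:,1].astype(int)
r=[(x,int(np.argmax(np.diff(np.median(h[120:230,x-6:x+6],1))))+120) for x in(200,212,300,312)];print(r)
row=np.mean([b for a,b in r])+ -.3
xe=pt(c,(257,row),.016)[0]+.0014;print(row,xe,"lift if flat",22-300*(xe-.02)-12,"z excess",s["position"][2]-.0959)
z=lambda f,x,y:cv2.resize(f[y:y+130,x:x+100,::-1],None,fx=4,fy=4,interpolation=cv2.INTER_CUBIC)
cv2.imwrite("pics/fin.png",np.hstack([z(sc["frame"],205,110),z(d["frame"],225,130)]))
E
python3 m.py
```

```text
[0.51874284 0.01916281 0.09596538] [ 1.90606293 -1.26971433 -1.11212784] [ 9.96644770e-01 -8.18361456e-02  1.42239499e-03 -1.53679491e-04] [-0.0007 -0.0018  0.0001 -0.0019 -0.0001  0.001   0.0003]
[(200, 184), (212, 184), (300, 186), (312, 186)]
184.7 0.03811252739714276 lift if flat 4.566241780857169 z excess 6.53805504573085e-05
```

```bash
python3 -c "
from rig import arm
print(arm.finish_job())"
```

```text
the job is handed in; nothing more can be done
None
```

I handed the job in with the lid standing by itself at about 70° and the wedge still gripped, flat and square under the middle of the carrier's front edge. By my last camera measurement the edge is lifted about 4.5 mm. I don't have the judge's result, and I didn't re-measure the lid or the bystanders after pushing the wedge in.

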